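# Rock the sorting gate over and feed a valve disc down the other chute

## Task

The seesaw sorting gate under the funnel is set to feed the wrong tray. With the fingertips, press the raised end of its rocker until the gate tips over its pivot and rests on its other stop; then push the grey valve disc along its ledge into the funnel so that it runs down the other chute into that tray. Do not pick anything up, and leave the other claw parts where they lie.

Things in the scene. Friction and masses are not known exactly. Their poses are not given: they have to be found in the camera images.
- station: Steel sorting station, fixed. Origin on the bench straight below the funnel's centre; +y towards the left tray, -x the rocker side (nearest the robot). Under the funnel a 170 mm gate trough tilts between two upright plates at x -54 and +54 mm, 195 mm high; fixed chutes run from it to the trays. The ring bracket's post is at x +128 mm. Funnel rim 280 mm high, 178 mm across; throat 78 mm.
- gate (a joint): Angle of the seesaw gate; trough, shaft and rocker turn as one about a level shaft along station x, 120 mm up. +0.45: left (+y) end low on its stop, feeding the left tray; -0.45: right end low, feeding the right tray. Top-heavy, no spring: it falls to whichever side of 0 it leans and stays. At the start it rests on either stop (or settles there within the first second). Pressing the raised pad down takes about 1 N.
- pad_left (a point): Centre of the top face of the rocker's left (+y) finger pad, a dark steel disc 34 mm across. The rocker is a bar 200 mm long, 26 mm wide, at station x -158 mm, reached from straight above, clear of the funnel. Pad top when raised: 181 mm above the bench and 76 mm to its side of the station's centre; when lowered: 98 mm up and 95 mm to its side. Free space below it.
- pad_right (a point): Centre of the top face of the rocker's right (-y) finger pad; the mirror image of the left pad.
- funnel_mouth (a point): Centre of the funnel's mouth at rim height, 280 mm above the bench.
- ledge_edge (a point): Middle of the funnel-side edge of the flat steel ledge, on its top face, 287 mm above the bench, 76 mm from the funnel's centre towards station +y; it overhangs the funnel, 13 mm inside the rim. The ledge is 124 mm wide (station x) and reaches 92 mm outwards (+y) from here. 8 mm lips stand along its two sides (x -60 and +60 mm), none at the inner or outer edge.
- valve_disc: Grey plastic valve disc flat on the ledge, hub up: plate 46 mm across, 6 mm thick; central hub 16 mm across; 18 mm high in all; about 30 g, slippery. Origin at the centre of its underside, z through the hub. Once its middle passes the ledge's edge it tips into the funnel and slides on through gate and chute by itself in about 1 s.
- tray_left: Open white plastic tray 130 x 130 mm, 50 mm high (27 mm on the chute side), walls 3 mm, fixed at the foot of the left chute, 237 mm to the station's +y. Origin at the centre of its underside.
- tray_right: The same tray at the foot of the right chute, 237 mm to the station's -y.
- claw_top: White nylon claw top, a dome 100 mm across and 57 mm high with a central nipple and four short stubs, loose on the bench beside the rocker. To be left alone. Origin at the centre of its underside.
- claw_shell: Polished stainless claw shell, an open bowl 102 mm across and 72 mm high, loose on the bench beside the rocker, on the other side from the claw top. To be left alone. Origin at the centre of its underside.
- gasket: Black rubber claw gasket, a ring 100 mm outside, 82 mm inside, 7 mm thick, lying loose on the rim of the claw shell. To be left alone. Origin at its centre, underside.
There are look-alikes about, which are no part of the job. Of the things like the valve_disc, leave any that is brown or turquoise; of the rest the smaller one is meant.

How it is judged:
By the outcome, as a careful person would: the job done as asked, in the order asked, and still so for the second after the job is handed in, with the robot touching nothing.
It also fails if it takes over 45 s, if anything falls off the work surface, if the arm or the gripper's body presses on something with over 40 N, if the wrist force passes 120 N, or if a joint passes its speed limit or range.

## Robot

A 6-joint arm with a two-finger parallel gripper is mounted at the origin on the work surface. World frame = base frame: x ahead of the robot, y to its left, z up, the work surface at z = 0. Lengths are in m, angles in degrees, forces in N, time in s.
With the tool pointing down it reaches from about 0.4 to 0.825 m from the base axis. Payload 7 kg.
Tool frame: the origin (TCP) lies midway between the tips of the shut fingers; the grasp point (between the pads) lies 19 mm behind it; z points along the fingers, y is the direction in which the jaws open and shut (so a half turn about z gives the same grasp; the last joint's range is limited). The gripper opens to 88 mm and grips with 3 to 60 N. Pads are 19 mm wide; open, the fingers measure 130 mm over their backs; the gripper's body (78 mm by 193 mm) begins 47 mm behind the grasp point.
Start: joints at [-58.837, 20.546, 0.682, 0, -70.136, -16.507], TCP at [0.171, -0.653, 0.227] pointing down, gripper open.
Joint ranges: [-176.03, 176.03], [-82.01, 121.73], [-58.28, 71.71], [-173.87, 95.51], [-174.79, -0.11], [-173.66, 173.66]. Speed limits (degrees/s): [136.94, 136.94, 172.46, 180, 180, 180].

## Interface

Orientations are given as a 3x3 rotation matrix whose columns are the frame's x, y, z axes.
In Python, from rig import robot gives the robot as it stands. Calls block until the motion is done:
- robot.goto(position, orientation): joint-space move of the TCP to a pose.
- robot.servo_line(position, ori=None, speed=0.15): straight line of the TCP; ori=None keeps the orientation; speed is the mean speed in m/s.
- robot.movej(angles): joint-space move.
- robot.move_gripper(opening): opening from 0.0 (shut) to 1.0 (fully open); the grip force is fixed at half the most; returns when the fingers have stopped.
- robot.dwell(seconds).
- robot.ik(position, orientation): joint angles nearest the present ones, or None.
- robot.grab_frame(name): name is "scene" or "top"; returns (picture, depth): 400x640x3 uint8, red, green, blue; 400x640 float32, m along the optical axis (not along the pixel's ray), 0 where there is no reading.
- robot.camera_info(name): a dict with "vfov" (degrees; the focal length in pixels is half the picture's height over the tangent of half this angle, whatever the lens; pixels are square), "cx", "cy" (the principal point, pixels), "view" (4x4, takes a point from world to camera coordinates). Camera axes: x right, y down, z forward; pixel columns grow to the right and rows downward; lengths in m; the calibration is good to about 2 mm. A picture is of the moment at which its call begins. camera_info takes no time and is no camera call.
A pose or a line that the arm cannot do raises robot.Unreachable and nothing moves.
- robot.job_done(): hands the job in, once; it reports no verdict.
Readings, each from a call of its own:
- robot.read_t(): time.
- robot.read_qpos(): joint angles.
- robot.read_qvel(): joint speeds.
- robot.read_effort(): joint torques, N m.
- robot.read_position(): TCP position.
- robot.read_tcp_rot(): TCP orientation.
- robot.read_force(): force on the tool from outside, world axes, zero at the start.
- robot.read_ft_torque(): the same for the moment, N m.
- robot.read_grip_width(): opening from 0.0 (shut) to 1.0 (fully open).
Only numpy, scipy, OpenCV 4.12 (cv2) and the standard library are available. Lean on these libraries where they do the work, as an engineer would, in place of code of your own. Each camera call takes 0.05 s, during which the arm holds its last target.

## Working session

There is one attempt and no reset: what is moved stays moved. The work goes in short steps, each a Python script; the robot and the scene stay as the last script left them, time stands still between calls to the robot, and variables do not carry over. Pictures are saved under pics/ and viewed, and the job is handed in when it is done.

```bash
ls; mkdir -p pics
python3 - <<'E'
from rig import robot
import cv2,numpy as np
for n in("scene","top"):
    p,d=robot.grab_frame(n)
    cv2.imwrite(f"pics/{n}0.png",p[:,:,::-1]); np.savez(f"{n}0.npz",p=p,d=d)
    print(n,robot.camera_info(n), (d>0).mean())
print(robot.read_t())
E
```

```text
pics
scene {'vfov': 51.00513861977936, 'cx': 321.07526992804173, 'cy': 200.29720643459078, 'view': array([[ 0.30463315,  0.95236898, -0.0138551 , -0.19901176],
       [ 0.68379746, -0.22880539, -0.69287021, -0.31421088],
       [-0.66303822,  0.20159715, -0.72092919,  1.47121566],
       [ 0.        ,  0.        ,  0.        ,  1.        ]])} 0.9960703125
top {'vfov': 51.49933401504827, 'cx': 320.91648473276615, 'cy': 195.3869688118742, 'view': array([[ 0.02559619, -0.99960933, -0.01122635, -0.01970383],
       [-0.98973855, -0.02376101, -0.14090073,  0.6427034 ],
       [ 0.14057894,  0.01471767, -0.98996008,  1.24788341],
       [ 0.        ,  0.        ,  0.        ,  1.        ]])} 0.99597265625
0.1
```

View pics/scene0.png

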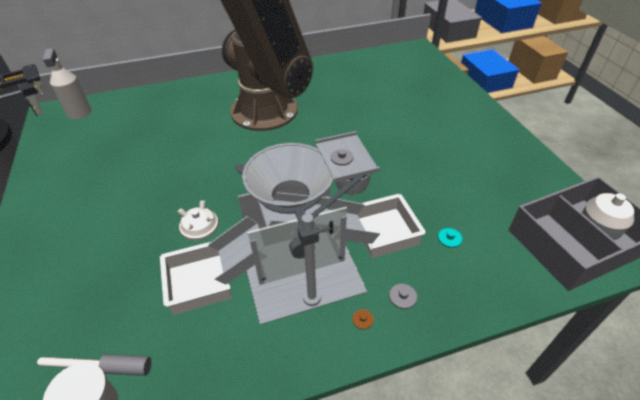

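View pics/top0.png

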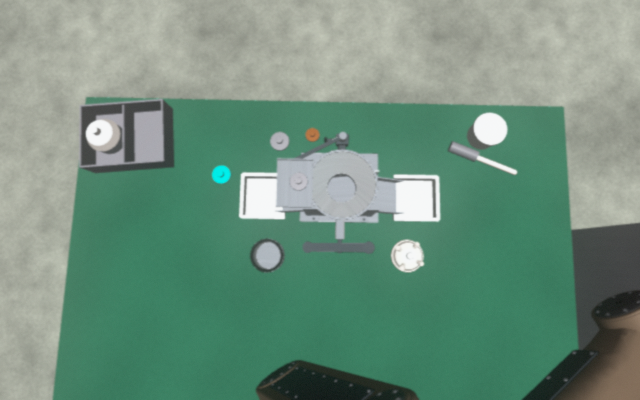

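The top view shows the station near (342,185), the grey disc on the ledge at (299,182), the rocker bar from (305,247) to (373,247), and the arm at the bottom. The scene view shows the same from the far side. Next I measure these points.

```bash
cat > h.py <<'E'
import numpy as np,cv2
from rig import robot
def cam(n):
    c=robot.camera_info(n); f=200/np.tan(np.radians(c['vfov'])/2); V=np.array(c['view']); return c,f,V
def cloud(n,d):
    c,f,V=cam(n); v,u=np.mgrid[0:400,0:640]
    P=np.stack([(u-c['cx'])/f*d,(v-c['cy'])/f*d,d],-1)
    return (P-V[:3,3])@V[:3,:3]
def ray(n,uv,z):
    c,f,V=cam(n); r=V[:3,:3].T@np.array([(uv[0]-c['cx'])/f,(uv[1]-c['cy'])/f,1]); o=-V[:3,:3].T@V[:3,3]
    return o+r*(z-o[2])/r[2]
def proj(n,p):
    c,f,V=cam(n); q=V[:3,:3]@np.asarray(p)+V[:3,3]; return q[:2]/q[2]*f+[c['cx'],c['cy']]
E
python3 - <<'E'
from h import *
z=np.load('top0.npz');p,d=z['p'],z['d'];P=cloud('top',d)
def show(a,b,c,e,k):
    return cv2.resize(p[b:e,a:c,::-1],None,fx=k,fy=k,interpolation=cv2.INTER_CUBIC)
cv2.imwrite('pics/topcrop.png',show(230,120,450,280,3.5))
for u in range(300,380,4): print(u,[np.round(P[v,u],3).tolist() for v in (247,)])
# funnel rim: points z in .27-.29 
m=(P[...,2]>.272)&(P[...,2]<.284)
v,u=np.nonzero(m[100:300,220:460]);print(len(u))
q=P[100:300,220:460][m[100:300,220:460]];print(q.min(0),q.max(0))
# ledge
m=(P[...,2]>.284)&(P[...,2]<.292); q=P[m];print('ledge',len(q),q.min(0),q.max(0),np.median(q,0))
print([np.round(P[182,u],3).tolist() for u in range(270,350,4)])
z=np.load('scene0.npz');p=z['p']
cv2.imwrite('pics/scenecrop.png',show(150,120,430,320,2.8))
E
```

```text
300 [[0.482, 0.059, 0.004]]
304 [[0.481, 0.041, 0.098]]
308 [[0.481, 0.029, 0.099]]
312 [[0.482, 0.017, 0.109]]
316 [[0.482, 0.006, 0.11]]
320 [[0.482, -0.006, 0.119]]
324 [[0.482, -0.018, 0.126]]
328 [[0.482, -0.029, 0.13]]
332 [[0.483, -0.041, 0.132]]
336 [[0.483, -0.052, 0.139]]
340 [[0.483, -0.063, 0.147]]
344 [[0.483, -0.074, 0.145]]
348 [[0.483, -0.085, 0.154]]
352 [[0.483, -0.096, 0.162]]
356 [[0.484, -0.107, 0.166]]
360 [[0.484, -0.117, 0.172]]
364 [[0.484, -0.127, 0.18]]
368 [[0.484, -0.138, 0.183]]
372 [[0.484, -0.148, 0.189]]
376 [[0.489, -0.182, -0.001]]
1053
[ 0.55057855 -0.14954693  0.27200271] [0.77820457 0.10853401 0.28399784]
ledge 1492 [ 0.11918712 -0.14907373  0.28400317] [0.76251597 0.12473429 0.29197586] [0.63541781 0.0636095  0.2870649 ]
[[0.69, 0.164, -0.002], [0.688, 0.149, 0.007], [0.64, 0.103, 0.288], [0.641, 0.093, 0.287], [0.641, 0.082, 0.288], [0.64, 0.072, 0.292], [0.64, 0.061, 0.295], [0.639, 0.051, 0.304], [0.641, 0.041, 0.291], [0.641, 0.031, 0.291], [0.642, 0.021, 0.291], [0.647, 0.012, 0.262], [0.649, 0.002, 0.25], [0.652, -0.009, 0.235], [0.654, -0.019, 0.226], [0.67, -0.031, 0.139], [0.669, -0.042, 0.143], [0.669, -0.054, 0.147], [0.668, -0.065, 0.155], [0.667, -0.076, 0.159]]
```

```bash
ls pics
```

```text
scene0.png
scenecrop.png
top0.png
topcrop.png
```

View pics/topcrop.png

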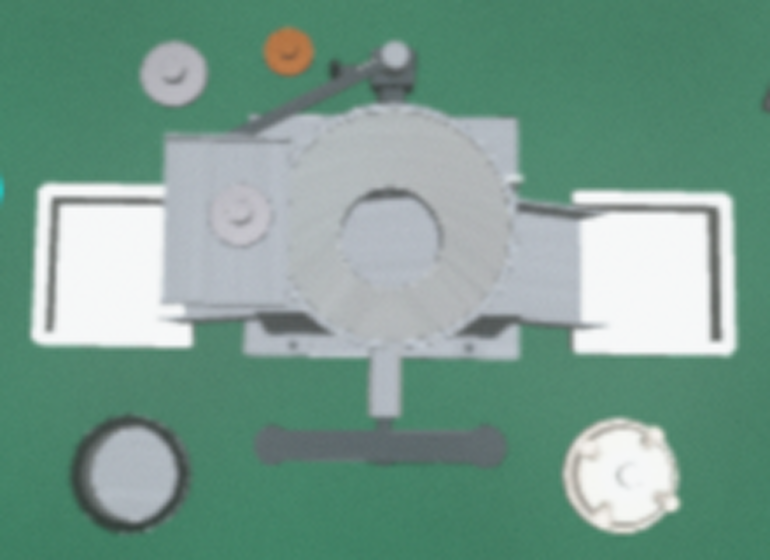

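View pics/scenecrop.png

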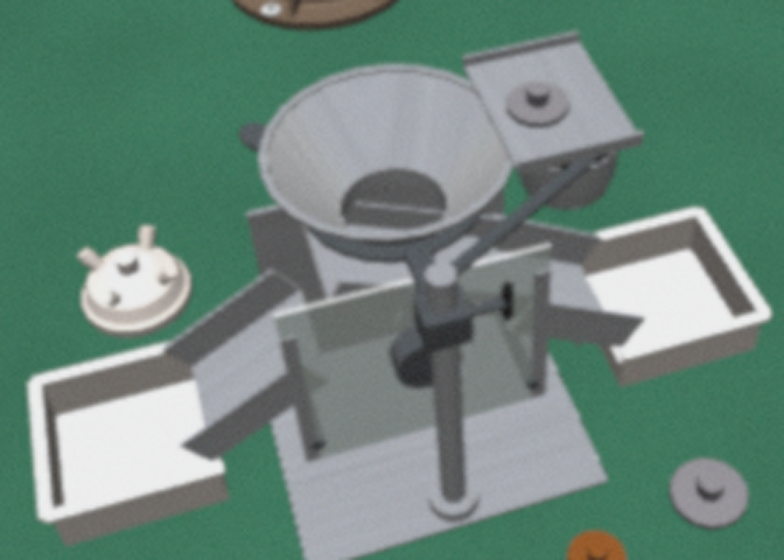

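The right pad is raised (depth z≈0.18 at y≈-0.14), so the gate feeds the left (+y) tray and has to be tipped to the right. The disc sits on the ledge near crop pixel (240,213). Now I fit the station pose and the disc.

Run:
```python
from h import *
z=np.load('top0.npz');p,d=z['p'],z['d'];P=cloud('top',d)
def cc(x,y): return (230+(x+.5)/3.5-.5,120+(y+.5)/3.5-.5)
L=ray('top',cc(271,445),.098);R=ray('top',cc(488,446),.181)
# trays: white mask, outer wall top z .05 bounding
print('padL',L,'padR',R)
m=((p.min(-1)>225)).astype(np.uint8)
n,lab,st,ce=cv2.connectedComponentsWithStats(m)
for i in range(1,n):
    if st[i,4]>300: print(st[i],ce[i])
# funnel rim fit: brightness crop circle centre by eye (399,226)? use depth: rim boundary points
# correspondences station(local)->world, plane points
c,f,V=cam('top')
pts=[((-.158,.095),L),((-.158,-.076),R)]
# tray outer corners by eye in crop at z=.05
tl=[((.065,.237+.065),cc(38,186)),((-.065,.237+.065),cc(32,345))]
tr=[((.065,-.237-.065),cc(731,196)),((-.065,-.237-.065),cc(735,353))]
for a,b in tl+tr: pts.append((a,ray('top',b,.05)))
A=np.array([a for a,_ in pts]);B=np.array([b[:2] for _,b in pts])
am,bm=A.mean(0),B.mean(0);H=(A-am).T@(B-bm);U,S,Vt=np.linalg.svd(H);Rm=Vt.T@U.T
t=bm-Rm@am;print('yaw',np.degrees(np.arctan2(Rm[1,0],Rm[0,0])),'t',t);print('res mm',np.round(1e3*(A@Rm.T+t-B),1).tolist())
# funnel rim: high-z depth mask edges
rim=[ray('top',cc(x,y),.28)[:2] for x,y in((392,105),(516,226),(395,349))]
(a,b,c3)=rim;M=2*np.array([b-a,c3-a]);cen=np.linalg.solve(M,[b@b-a@a,c3@c3-a@a]);print('rim',cen,np.linalg.norm(a-cen))
# ledge outer corners
print('ledge outer corners',ray('top',cc(165,134),.295),ray('top',cc(161,303),.295))
# disc
hsv=cv2.cvtColor(p,cv2.COLOR_RGB2HSV)
print('disc px colours',p[182,296],p[182,285],p[190,299])
print('disc plate c',ray('top',cc(240,214.5),.293),'hub',ray('top',cc(239,211),.305))
w=[ray('top',cc(x,y),.293)[:2] for x,y in((210,214),(271,214),(241,185),(241,245))];print(w)
s=[200];
zs=np.load('scene0.npz')
def cs(x,y): return (150+(x+.5)/2.8-.5,120+(y+.5)/2.8-.5)
print('scene disc',ray('scene',cs(538,104),.293),'hub top',ray('scene',cs(539,91),.305))
print('post top z',np.max(P[130:150,330:355,2]))
print(robot.read_tcp_rot().round(3))
```

```text
padL [0.48195877 0.03225026 0.098     ] padR [ 0.4840892  -0.14117477  0.181     ]
[475 113  31  31 764] [490.04973822 128.34162304]
[ 87 120  25  25 451] [ 99.17738359 132.41906874]
[ 240  173   44   46 1394] [260.223099   197.34002869]
[ 395  175   44   46 1599] [415.31144465 199.12820513]
[396 243  25  26 438] [408.03881279 255.32191781]
yaw 0.69179228849428 t [ 0.64028665 -0.06081171]
res mm [[-0.8, 0.0], [-0.9, 2.5], [-6.3, -8.4], [6.6, -7.7], [-4.4, 6.9], [5.7, 6.8]]
rim [ 0.6401243 -0.0595404] 0.09033380803990002
ledge outer corners [0.70117789 0.10736266 0.295     ] [0.57744424 0.10520256 0.295     ]
disc px colours [183 183 190] [181 188 195] [160 164 171]
disc plate c [0.6433898  0.05092943 0.293     ] hub [0.6437936  0.05087236 0.305     ]
[array([0.64324435, 0.07264162]), array([0.64428549, 0.02852909]), array([0.66510463, 0.05092744]), array([0.62110594, 0.04946512])]
scene disc [0.64558264 0.05047997 0.293     ] hub top [0.64569953 0.05091368 0.305     ]
post top z 1.325690936925198
[[-0.967 -0.253 -0.001]
 [-0.253  0.967  0.001]
 [ 0.     0.002 -1.   ]]
```

```bash
cat >> h.py <<'E'
def down(ang): # tool y axis at world angle (deg) in plane, tool z down
    a=np.radians(ang); y=np.array([np.cos(a),np.sin(a),0]); z=np.array([0,0,-1.]); return np.stack([np.cross(y,z),y,z],1)
E
python3 - <<'E'
from h import *
robot.move_gripper(0.0)
q0=robot.read_qpos()
for a in(90.7,-89.3): print(a,robot.ik([.484,-.149,.30],down(a)))
for a in(.7,180.7): print(a,robot.ik([.6445,.095,.38],down(a)))
robot.goto([.484,-.149,.30],down(90.7))
robot.servo_line([.484,-.149,.205],speed=.12)
print(robot.read_position(),robot.read_t(),robot.read_force())
p,d=robot.grab_frame('scene');cv2.imwrite('pics/s1.png',p[:,:,::-1])
p,d=robot.grab_frame('top');cv2.imwrite('pics/t1.png',cv2.resize(p[120:300,230:450,::-1],None,fx=3,fy=3))
E
```

```text
90.7 [  5.14461806   2.04081822 -13.21381141   0.         -74.74537037
 -94.44461806]
-89.3 [  5.14461806   2.04081822 -13.21381141   0.         -74.74537037
  85.55538194]
0.7 [ 25.50747255  15.37035691  12.79372786   0.         -87.42337095
 155.19252745]
180.7 [ 25.50747255  15.37035691  12.79372786   0.         -87.42337095
 -24.80747255]
[ 0.48450406 -0.14916161  0.20566405] 4.6083 [-0.34586302 -0.05713005  0.52281392]
```

View pics/s1.png

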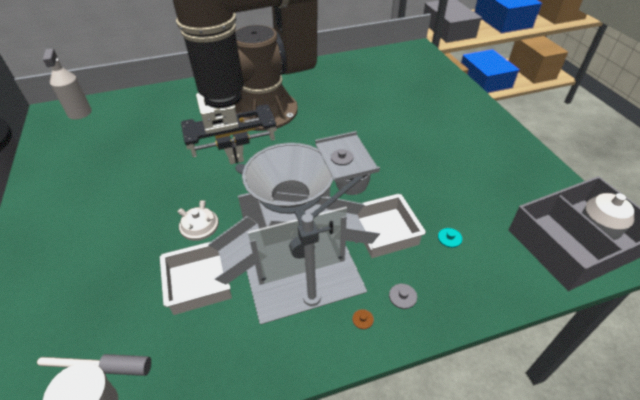

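View pics/t1.png

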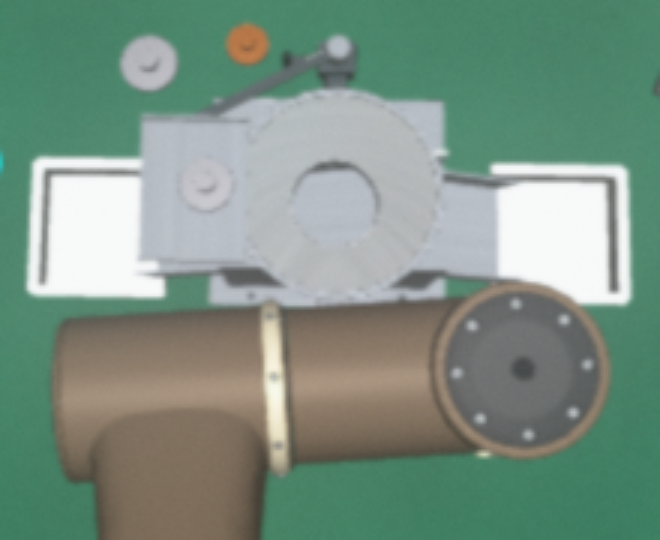

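The fingertips are just above the raised right pad (scene pixel ~(240,168)); the gripper clears the funnel. I check the height of the wrist link above the station before lowering.

Run:
```python
from h import *
p,d=robot.grab_frame('top');P=cloud('top',d)
for u,v in((404,243),(350,240),(290,245),(330,240),(330,225),(330,262)): print(u,v,P[v,u].round(3))
p,d=robot.grab_frame('scene');P=cloud('scene',d)
for u,v in((215,75),(240,105),(238,160),(200,125),(265,120)): print(u,v,P[v,u].round(3))
```

```text
404 243 [ 0.483 -0.149  0.648]
350 240 [ 0.486 -0.063  0.628]
290 245 [0.475 0.037 0.633]
330 240 [ 0.485 -0.03   0.628]
330 225 [ 0.512 -0.029  0.606]
330 262 [ 0.449 -0.03   0.623]
215 75 [ 0.528 -0.157  0.449]
240 105 [ 0.012 -0.081  0.048]
238 160 [ 0.493 -0.145  0.214]
200 125 [ 0.475 -0.208  0.314]
265 120 [ 0.504 -0.073  0.315]
```

Run:
```python
from h import *
for z in(.18,.155,.135,.118):
    robot.servo_line([.484,-.149,z],speed=.06); print(z,robot.read_position()[2],robot.read_force().round(2))
robot.dwell(.3)
robot.servo_line([.484,-.149,.30],speed=.2)
robot.servo_line([.46,-.149,.38],speed=.2)
robot.dwell(.3)
p,d=robot.grab_frame('scene');cv2.imwrite('pics/s2.png',cv2.resize(p[100:320,150:430,::-1],None,fx=2.7,fy=2.7))
p,d=robot.grab_frame('top');cv2.imwrite('pics/t2.png',cv2.resize(p[120:300,230:450,::-1],None,fx=3,fy=3)); P=cloud('top',d)
for u in range(336,352,4): print(u,P[182,u].round(3))
print(robot.read_t())
```

```text
0.18 0.1796457571633938 [-1.03 -4.46  3.44]
0.155 0.15464500288424712 [-0.45 -0.53  0.14]
0.135 0.13459409036596892 [ 0.31 -0.14  0.49]
0.118 0.11756513379485681 [ 0.18 -0.77  0.32]
336 [ 0.667 -0.048  0.158]
340 [ 0.668 -0.059  0.154]
344 [ 0.669 -0.071  0.148]
348 [ 0.67  -0.083  0.143]
9.1833
```

View pics/s2.png

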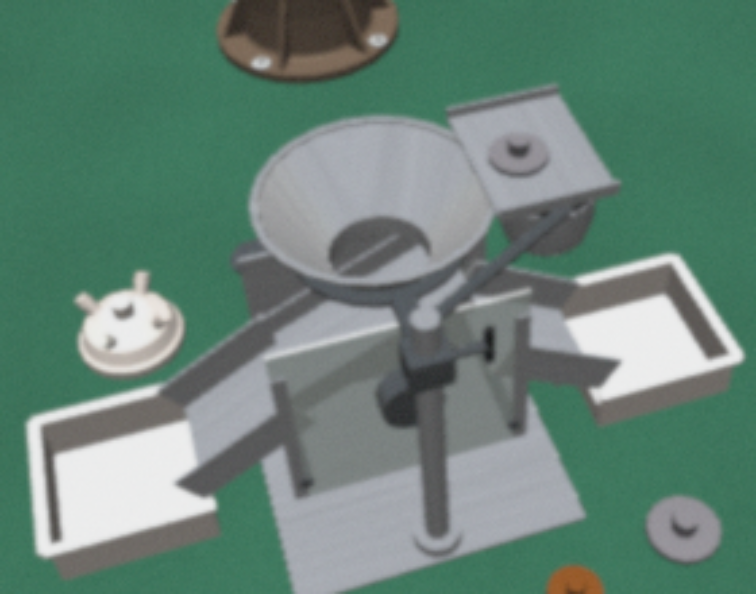

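View pics/t2.png

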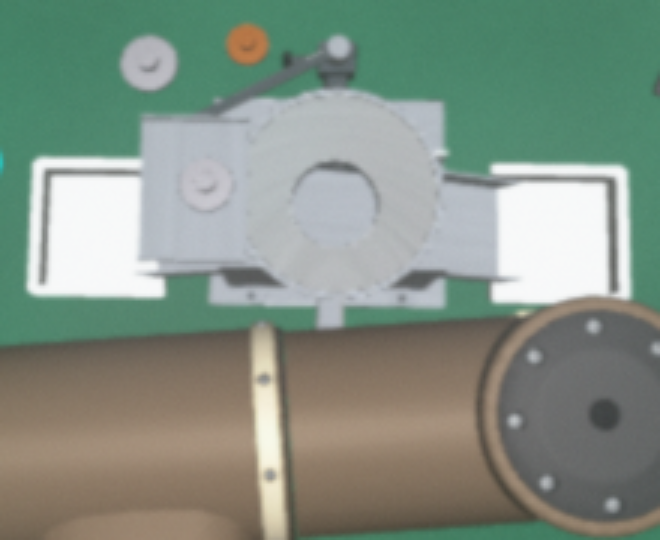

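The trough now slopes down to the right (z 0.158 → 0.143 as y falls) and the disc is still on the ledge at crop pixel (206,184). Next I go above the outer side of the ledge.

Run:
```python
from h import *
R=down(180.7)
robot.goto([.6445,.098,.40],R)
robot.servo_line([.6445,.098,.305],speed=.12)
print(robot.read_position(),robot.read_t(),robot.read_force().round(2))
p,d=robot.grab_frame('scene');cv2.imwrite('pics/s3.png',cv2.resize(p[80:300,150:430,::-1],None,fx=2.7,fy=2.7))
```

```text
[0.64490303 0.0978791  0.30603836] 11.3083 [0.92 0.14 0.46]
```

View pics/s3.png

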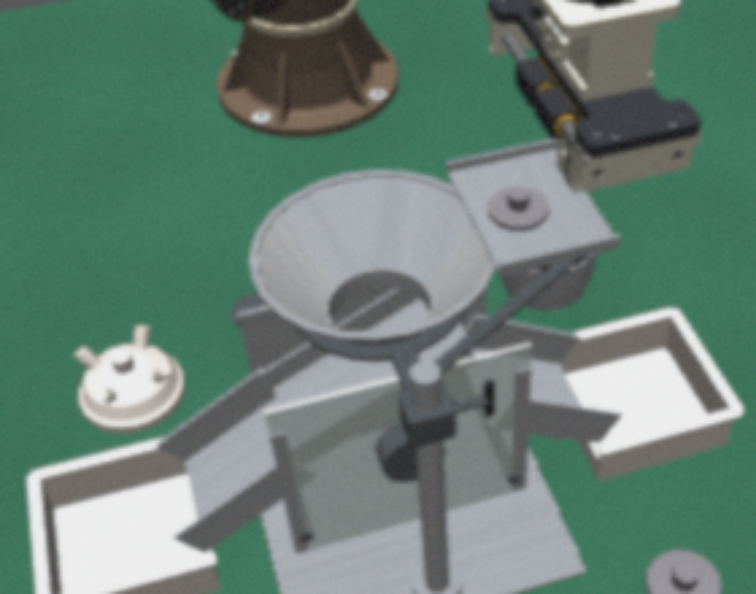

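The gripper is over the outer side of the ledge, clear of the disc at (519,205). Lowering and pushing.

Run:
```python
from h import *
robot.servo_line([.6445,.098,.2895],speed=.05)
print(robot.read_position().round(4),robot.read_force().round(2))
robot.servo_line([.645,.070,.2895],speed=.05)
print(robot.read_position().round(4),robot.read_force().round(2),robot.read_t())
p,d=robot.grab_frame('scene');cv2.imwrite('pics/s4.png',cv2.resize(p[80:300,150:430,::-1],None,fx=2.7,fy=2.7))
```

```text
[0.6444 0.098  0.2891] [ 0.43 -0.09  0.59]
[0.645  0.0698 0.2895] [-0.56 -0.43  0.29] 12.525
```

View pics/s4.png

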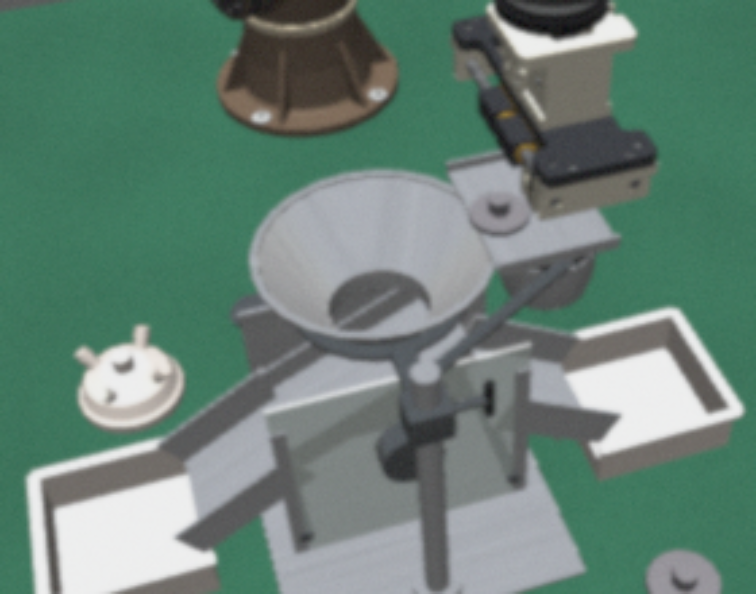

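The disc has moved ahead of the fingers to (500,210). I keep pushing until it goes over the edge.

Run:
```python
from h import *
robot.servo_line([.6455,.034,.2895],speed=.05)
print(robot.read_position().round(4),robot.read_force().round(2),robot.read_t())
robot.dwell(1.2)
p,d=robot.grab_frame('scene');cv2.imwrite('pics/s5.png',cv2.resize(p[80:300,150:430,::-1],None,fx=2.7,fy=2.7))
```

```text
[0.6455 0.034  0.2895] [-0.03  0.46  0.62] 13.4417
```

View pics/s5.png

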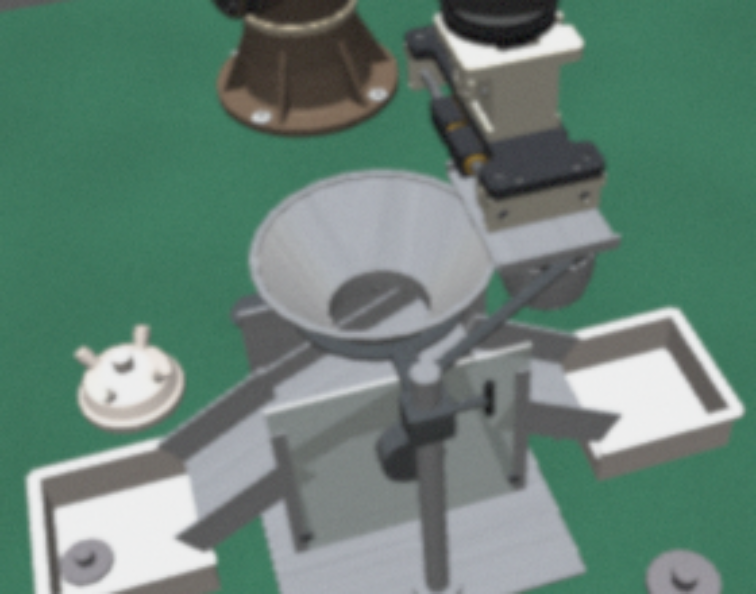

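The disc is lying in the right tray at (87,560). I retract and make a final check.

Run:
```python
from h import *
robot.servo_line([.6455,.06,.40],speed=.15)
robot.goto([.45,.25,.42],down(180.7))
robot.dwell(.3)
p,d=robot.grab_frame('scene');cv2.imwrite('pics/s6.png',p[:,:,::-1])
p,d=robot.grab_frame('top');cv2.imwrite('pics/t6.png',cv2.resize(p[120:300,230:450,::-1],None,fx=3,fy=3)); P=cloud('top',d)
for u in (336,348,360,368): print(u,P[182,u].round(3),P[247,u].round(3))
print(robot.read_t(),robot.read_qvel())
```

```text
336 [ 0.666 -0.047  0.16 ] [ 0.483 -0.052  0.146]
348 [ 0.67  -0.082  0.145] [ 0.484 -0.086  0.133]
360 [ 0.654 -0.11   0.237] [ 0.485 -0.122  0.113]
368 [ 0.651 -0.129  0.259] [ 0.486 -0.146  0.107]
17.0583 [ 0.34247623 -0.21558638 -0.06593736 -0.02215819 -0.02288475  0.01862049]
```

View pics/s6.png

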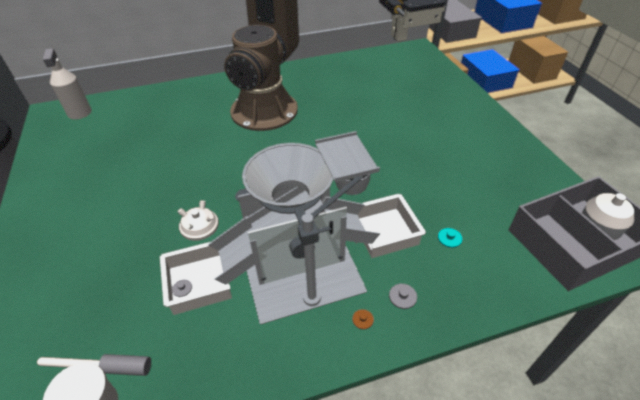

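View pics/t6.png

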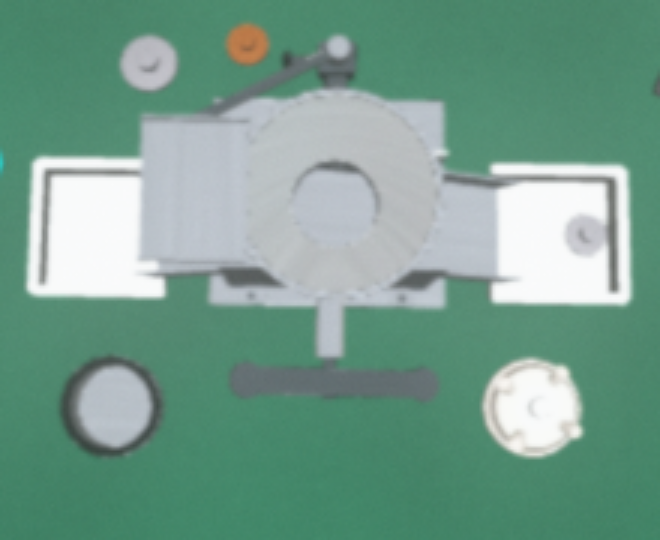

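The disc is in the right tray at top crop pixel (585,235) and the right pad is lowered. The claw parts have not moved and the arm is clear.

Run:
```python
from rig import robot
robot.job_done(); print(robot.read_t())
```

```text
the job is handed in; nothing more can be done
the job is handed in; nothing more can be done
```

The gate now rests on its right stop and the grey valve disc is in the right tray. I handed the job in at about 17 s; no verdict was reported.

- **Gate:** The right pad was raised at the start, so the gate was feeding the left tray. I pressed that pad down with the shut fingertips until the gate tipped over. The highest force I read was about 6 N, though I only sampled it between moves.
- **Disc:** I pushed it along the ledge into the funnel, and it ran down the right chute.
- **Last checks:** After the arm had backed away, both cameras showed the disc flat in the right tray. Depth showed the rocker and trough sloping down to the right. The claw top, claw shell, gasket and look-alike discs looked unmoved.
- **Disagreement:** Tray corners picked by eye were 6–8 mm off my fit of the station's position. The funnel, ledge and rocker pads agreed to within about 3 mm, so I went by those.

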